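Seat the fuse tray on the jig's lower tray and run the jig home

ROBOT

A 6-joint arm with a two-finger parallel gripper is mounted at the origin on the work surface. World frame = base frame: x ahead of the robot, y to its left, z up, the work surface at z = 0. Lengths are in m, angles in rad, forces in N, time in s.
With the tool pointing down it reaches from about 0.4 to 0.925 m from the base axis. Payload 12.5 kg.
Tool frame: the origin (TCP) lies at the very end of the fingers, on their centre line; the grasp point (between the pads) lies behind it (robot.hold_point_z is the z of the grasp point in the tool frame, in m); z points along the fingers, y is the direction in which the jaws open and shut (so a half turn about z gives the same grasp; the last joint's range is limited). The gripper opens to 95 mm and grips with 3 to 60 N. Pads are 20 mm wide; open, the fingers measure 119 mm over their backs; the gripper's body (75 mm by 180 mm) begins 59 mm behind the grasp point.
Start: joints at [-1.224, 0.491, 1.559, -0, 1.092, -0.106], TCP at [0.273, -0.562, 0.215] pointing down, gripper open.
Joint ranges: [-3.1, 3.1], [-0.84, 2.19], [0.05, 2.79], [-1.13, 4.28], [0.06, 2.93], [-2.69, 2.69]. Speed limits (rad/s): [2.22, 2.22, 2.79, 3.14, 3.14, 3.14].

INTERFACE

Orientations are given as a unit quaternion [w, x, y, z].
In Python, from workcell import robot gives the robot as it stands.
- The arm moves only by the tool carry_out, never from a script. Its argument "increments" is a list that holds one entry, the list of rows, each a list of 7 numbers: the turn, a rotation vector about the tool's x, y, z in degrees, then the shift along the tool's x, y, z in cm, then the opening, from -1 (shut) to 1 (fully open). In form: [[[rx, ry, rz, dx, dy, dz, gripper], ...]]. A call has 1 to 10 rows; each row is the pose to reach, as a shift and turn from the pose commanded when the call began, along the tool's axes at that moment; what a row does not reach only later rows make up. A row lasts 1/8 s, in which the tool goes at most 62.5 mm and 10.7 degrees, less where a joint would pass 70% of its speed; a pose out of reach is approached as far as the arm can. A call with a gripper value outside its range is refused whole. The fingers move at their own pace and stop on an object; the grip force is fixed at half the most. Time passes only in rows, so rows that repeat a pose let the fingers close. It gives the time, the measured TCP pose, the force and the opening at its end, in the units of the state.
- robot.sense(): the state, without advancing time (a new reading comes with each control period).
- robot.get_image(name): name is "side" or "top"; returns a dict with "image" (400x640x3 uint8, red, green, blue), "intrinsics" (3x3 intrinsics, pixels), "k1" (the pictures are not rectified: a ray, as slopes to the right and down, at radius r is drawn at 1 + k1 r^2 times it, then the intrinsics apply), "rvec" (rotation vector, rad) and "tvec" (3), from world to camera coordinates, as OpenCV has them. Camera axes: x right, y down, z forward; pixel columns grow to the right and rows downward; lengths in m; the calibration is good to about 2 mm. A picture is of the moment at which its call begins. There is no depth.
- robot.finish_job(): hands the job in, once; it reports no verdict.
Trained networks look in a picture, given as the dict that the camera call returned (one of the last four; its "shot" number tells which), for a name from the list of things; names that differ only in an ending like _2 or _b are one class to them, and where a whole thing is asked for, a point or a joint stands for the part that bears it (a point fixed in the world has none). Each returns a list of dicts, best first, with "confidence" (0 to 1); they miss things now and then, are a little off and sometimes report something else, mostly with a low value. They report only what shows in the picture. A call takes as long as a camera call. They do not tell look-alikes from the thing itself.
- robot.boxes_of(query, picture): "xy" ([column, row] in pixels, amid what is visible of it).
- robot.cut_out(query, picture): "region" (400x640 bool, what is visible of it) and "xy" ([column, row] in pixels, amid what is visible of it).
- robot.place_of(query, picture): "xy" ([column, row] in pixels: a listed point, or the origin of a listed thing).
The state is a dict: "t": time; "q": joint angles; "qd": joint speeds; "effort": joint torques, N m; "tcp_pos": TCP position; "tcp_rot": TCP orientation; "wrist_force": force on the tool from outside, world axes, zero at the start; "torque": the same for the moment, N m; "gripper_width": opening from 0.0 (shut) to 1.0 (fully open).
Only numpy, scipy, OpenCV 4.12 (cv2) and the standard library are available. Lean on these libraries where they do the work, as an engineer would, in place of code of your own. Each camera call takes 0.05 s, during which the arm holds its last target.

TASK

Lift the loaded fuse tray by its rib, lower it onto the lower tray on the rail's jig block, and feel for the place where all four corner lugs drop into the sockets, so that it sits fully home and level. Then slide the jig block, with the stacked trays on it, along the rail all the way to the end stop on the robot's left, and let go. Work gently: no forcing, dropping or slamming, and leave the other things on the table where they are.

Things in the scene. Friction and masses are not known exactly. Their poses are not given: they have to be found in the camera images.
- tray: Upper tray (loose, 0.3 to 0.5 kg), grey plastic, 110 mm (its x) by 140 mm (its y), 77 mm high overall, six small fuses snapped in. Origin: centre of the tray, level with the lug tips, so on the table it is at z = 0; z up. Underside of its floor at z = 12 mm, wall tops at 31 mm. Two-fold symmetric about z: either way round fits.
- tray_rib (a point): Middle of the top edge of the tray's carrying rib, 77 mm above the tray's origin. The rib is 14 mm thick (tray x) and 70 mm long (tray y), centred on the tray; its sides are clear to grip across x from 32 mm to 77 mm above the tray's origin.
- tray_lug (a point): Tip of one of the upper tray's four round corner lugs, at tray x = 39, y = 54 mm (the others at +-39, +-54). Each is 13 mm in diameter, 12 mm long below the floor, with a 1.5 mm high chamfer at the tip (tip 11.4 mm in diameter). Lugs and sockets are brittle: over 60 N between the tray and what it is set on damages them; 3 to 8 N is enough to feel with.
- rail: Steel slide rail fixed to the table, 400 mm long (its y), 70 mm wide, its top 18 mm above the table. Origin: centre of its underside, z = 0. Its y axis points along the rail to the stop on the robot's left (world +y within 0.2 rad). It carries the jig block (aluminium plate 90 across by 150 along by 14 mm), which carries the lower tray.
- left_stop (a point): Top of the outer edge of the 16 mm thick, 30 mm high stop block at the rail's left (+y) end, where the jig block must finish.
- jig_centre (a point): Centre of the jig block's underside, 18 mm above the table; axes as the rail's. Upper tray's origin above this point: 42 mm with its lugs resting on the socket rims, 30 mm when fully home (its floor then lies on the rims).
- nominal_rim (a point): Nominal centre of the lower tray at socket rim height, 42 mm above jig_centre. The lower tray was clamped on by hand: its true centre is anywhere within 7 mm of this either way along the rail and either way across; that is not measured and must be seen or found by feel. It is exactly parallel to the rail and stays put unless pushed with about 30 N.
- socket (a point): Nominal centre of one socket mouth, 39 mm across (+x) and 54 mm along (+y) from nominal_rim; the four are at +-39, +-54 mm. The lower tray is grey plastic, 110 mm across by 140 mm along the rail; sockets are 16 mm square, 14 mm deep, in flat-topped corner blocks 32 mm square. As nominal_rim, this point is up to 7 mm off either way.
- jig (a joint): Position of the jig block along the rail, m: 0 at the stop on the robot's right, 0.218 at the stop on the robot's left (rail's +y). At the start it stands between 0 and 0.08. It slides with about 9 N of friction and stays where it is left; it may be drawn along by the seated tray or pushed at its end.
- fuse_a: Bystander: ceramic block fuse, 22 by 68 by 22 mm. Origin centre of underside. Leave alone.
- fuse_b: Bystander: second ceramic block fuse, same size. Leave alone.
- probe_tip: Bystander: standing brass test probe tip, 22 mm foot, 42 mm high. Leave alone.
- holder_base: Bystander: black nylon fuse holder base, 36 by 70 by 28 mm. Leave alone.
- mounting_foot: Bystander: zinc die-cast mounting foot, 50 by 50 by 42 mm. Leave alone.
- driver: Bystander: screwdriver 170 mm long. Leave alone.
Mind the look-alikes: they are no part of the job. Leave any red look-alike of the tray alone.

How it is judged:
On the way:
1. the upper tray is seated, all four lugs down in the sockets, while the jig block is still short of the end stop (jig below 0.15) (z of tray in the frame of jig_centre between 0.026 and 0.0325 m and angle between tray's own z axis and vertical below 0.04 rad and horizontal distance between tray and jig_centre below 0.015 m and angle between the y axis of tray and the y axis of rail, either way round below 0.08 rad and value of joint jig below 0.15 m), for 0.2 s.
At the end, for the whole second after the job is handed in: The upper tray is fully home on the lower tray (origin 26 to 32.5 mm above the jig centre point, within 15 mm of it sideways, level within 0.04 rad, parallel to the rail within 0.08 rad), the jig block is within 6 mm of the left end stop (jig above 0.212), and all is at rest (tray below 0.01 m/s) (z of tray in the frame of jig_centre between 0.026 and 0.0325 m and angle between tray's own z axis and vertical below 0.04 rad and horizontal distance between tray and jig_centre below 0.015 m and angle between the y axis of tray and the y axis of rail, either way round below 0.08 rad and value of joint jig above 0.212 m and linear speed of tray below 0.01 m/s); the robot touches nothing.
It fails at once if more than 60 N between the upper tray and the rail, jig or lower tray (contact force between tray and rail above 60 N).
It fails at once if the jig block is slammed along (faster than 0.4 m/s) (velocity of joint jig above 0.4 m/s).
It fails at once if a bystander (fuse, probe tip, holder base, mounting foot, screwdriver) is moved more than 30 mm (distance of any of fuse_a, fuse_b, probe_tip, holder_base, mounting_foot, driver from where it was at the start of the episode above 0.03 m).
It also fails if it takes over 72 s, if anything falls off the work surface, if the arm or the gripper's body presses on something with over 40 N, if the wrist force passes 120 N, or if a joint passes its speed limit or range.

## Working session

There is one attempt and no reset: what is moved stays moved. The work goes in short steps, Python scripts to look and compute and a tool call to move; the robot and the scene stay as the last step left them, time stands still between calls to the robot, and variables do not carry over. Pictures are saved under pics/ and viewed, and the job is handed in when it is done.

Besides the shell and the picture viewer there is one more tool, called after "Emit:" by a JSON object that holds its "method" and its "body", one argument or row to a line. carry_out: Moves the arm, as the interface text tells. Its arguments: {"type":"object","properties":{"increments":{"type":"array","items":{"type":"array","items":{"type":"array","items":{"type":"number"}}}}},"required":["increments"]}

```bash
ls; mkdir -p pics
cat > h.py <<'E'
import numpy as np, cv2, json
from workcell import robot
from scipy.spatial.transform import Rotation as R
def px2ray(im,xy):
    K=np.array(im["intrinsics"]);k1=im["k1"]
    d=(np.linalg.inv(K)@np.array([xy[0],xy[1],1.]))[:2]
    u=cv2.undistortPoints(np.array([[xy]],float),K,np.array([k1,0,0,0,0.]))[0,0]
    Rm=cv2.Rodrigues(np.array(im["rvec"],float))[0];t=np.array(im["tvec"],float)
    o=-Rm.T@t; r=Rm.T@np.array([u[0],u[1],1.]); return o,r/np.linalg.norm(r)
def atz(im,xy,z):
    o,r=px2ray(im,xy); return o+r*(z-o[2])/r[2]
def tri(i1,p1,i2,p2):
    o1,r1=px2ray(i1,p1);o2,r2=px2ray(i2,p2)
    A=np.stack([r1,-r2],1);s=np.linalg.lstsq(A,o2-o1,rcond=None)[0]
    a=o1+r1*s[0];b=o2+r2*s[1];return (a+b)/2,np.linalg.norm(a-b)
def proj(im,P):
    return cv2.projectPoints(np.array(P,float).reshape(-1,3),np.array(im["rvec"],float),np.array(im["tvec"],float),np.array(im["intrinsics"],float),np.array([im["k1"],0,0,0,0.]))[0][:,0]
def save(im,n): cv2.imwrite("pics/"+n,im["image"][:,:,::-1])
E
python3 - <<'E'
from h import *
np.set_printoptions(precision=4,suppress=True)
print(robot.hold_point_z, robot.sense())
ims={n:robot.get_image(n) for n in("side","top")}
for n,im in ims.items():
    save(im,n+"0.png")
    o,r=px2ray(im,(320,200));print(n,o,r)
    for q in["tray","tray_rib","tray_lug","left_stop","jig_centre","nominal_rim","socket","rail"]:
        print(n,q,[(np.round(d["xy"],1).tolist(),round(d["confidence"],2)) for d in robot.place_of(q,im)])
E
```

```text
pics
-0.0188 {'t': 0.0, 'q': array([-1.2236,  0.4915,  1.5595, -0.    ,  1.0917, -0.1056]), 'qd': array([ 0.0003,  0.0011, -0.0004, -0.0006,  0.0014,  0.0008]), 'effort': array([ -0.0015, -61.2642, -25.8177,   0.0692,   0.0481,  -0.0001]), 'tcp_pos': array([ 0.2734, -0.5618,  0.2141]), 'tcp_rot': array([-0.0006,  0.9745,  0.2245, -0.0001]), 'wrist_force': array([-0.303 , -0.0023, -0.4122]), 'torque': array([-0.0243,  0.0129, -0.0181]), 'gripper_width': 0.9995916218614062}
side [0.1749 0.8917 0.791 ] [ 0.3026 -0.7477 -0.591 ]
side tray [([416.0, 168.6], 0.98), ([351.3, 178.8], 0.89), ([407.0, 202.4], 0.86)]
side tray_rib [([359.9, 160.3], 0.95), ([413.1, 183.2], 0.93), ([417.6, 149.0], 0.76)]
side tray_lug [([414.1, 178.6], 0.93), ([385.8, 201.2], 0.61), ([333.4, 179.3], 0.56), ([264.2, 206.5], 0.5)]
side left_stop [([249.8, 289.8], 0.59)]
side jig_centre [([286.9, 222.0], 0.96), ([319.3, 238.6], 0.19)]
side nominal_rim [([285.5, 210.0], 0.7)]
side socket [([287.0, 222.1], 0.57)]
side rail [([280.1, 246.6], 0.63)]
top [0.3598 0.0062 1.3586] [ 0.1313 -0.0561 -0.9898]
top tray [([393.0, 207.3], 0.95), ([364.8, 286.0], 0.86), ([445.8, 279.7], 0.8)]
top tray_rib [([399.6, 203.9], 0.96), ([458.4, 280.5], 0.93), ([367.2, 284.7], 0.71)]
top tray_lug [([357.8, 258.3], 0.96), ([378.0, 185.5], 0.75), ([422.8, 277.9], 0.64)]
top left_stop [([170.2, 183.7], 0.6)]
top jig_centre [([277.7, 170.1], 0.71)]
top nominal_rim [([274.6, 167.3], 0.88)]
top socket [([255.8, 156.9], 0.71)]
top rail [([249.1, 176.8], 0.74)]
```

View pics/side0.png

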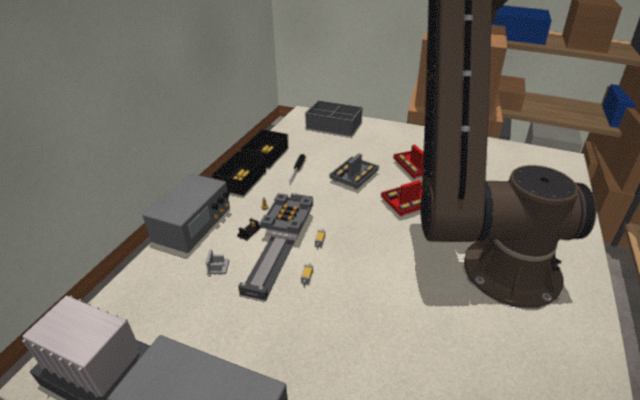

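View pics/top0.png

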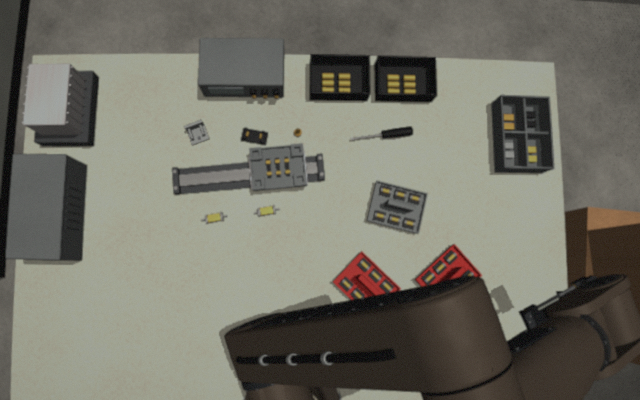

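The grey tray is at top (397,207) and side (355,172), and the two red ones are look-alikes. The rail runs from (178,180) to (322,168) in the top view, with the jig at (277,168). I'll zoom in to measure.

Run:
```python
from h import *
a=robot.get_image("top");b=robot.get_image("side")
import pickle;pickle.dump((a,b),open("im0.pkl","wb"))
c=cv2.resize(a["image"][130:250,160:440,::-1],None,fx=2.85,fy=2.85,interpolation=cv2.INTER_CUBIC);cv2.imwrite("pics/topz.png",c)
c=cv2.resize(b["image"][145:305,230:390,::-1],None,fx=3.7,fy=3.7,interpolation=cv2.INTER_CUBIC);cv2.imwrite("pics/sidez.png",c)
for im,n in((a,"top"),(b,"side")):
    for q in["tray","jig_centre","rail"]:
        for d in robot.cut_out(q,im):
            m=d["region"].astype(np.uint8)
            cs=max(cv2.findContours(m,0,2)[0],key=cv2.contourArea)
            print(n,q,round(d["confidence"],2),m.sum(),np.round(d["xy"],1),[np.round(v,1) for v in cv2.minAreaRect(cs)])
```

```text
top tray 0.78 1265 [450.5 266.3] [array([445.1, 263.6]), array([33.8, 63.2]), np.float64(79.6)]
top tray 0.6 1859 [363.5 280.2] [array([365.9, 284.3]), array([55.9, 44.1]), np.float64(43.7)]
top tray 0.58 2214 [393.4 206.7] [array([396.9, 206.6]), array([54.6, 41.6]), np.float64(13.7)]
top jig_centre 0.8 2481 [276.4 167.5] [array([276.8, 167.2]), array([45. , 57.6]), np.float64(84.0)]
top jig_centre 0.21 2273 [395.8 209.5] [array([397.3, 207.2]), array([55.9, 42.7]), np.float64(14.6)]
top rail 0.81 5051 [258.9 174.3] [array([246.9, 170. ]), array([ 43.7, 152.8]), np.float64(84.6)]
side tray 0.96 904 [353.4 172.9] [array([354., 172.]), array([28.8, 42.1]), np.float64(47.7)]
side tray 0.86 619 [414.4 158.5] [array([411.4, 158.9]), array([32.7, 26.4]), np.float64(41.2)]
side tray 0.73 1030 [403.3 198.3] [array([403., 200.]), array([30. , 44.3]), np.float64(73.0)]
side jig_centre 0.96 1707 [287.6 219. ] [array([285.8, 214.9]), array([40.7, 52.8]), np.float64(26.6)]
side rail 0.76 3437 [275.  239.7] [array([272.2, 243.6]), array([ 39.4, 119. ]), np.float64(26.6)]
```

```bash
ls pics
```

```text
side0.png
sidez.png
top0.png
topz.png
```

View pics/topz.png

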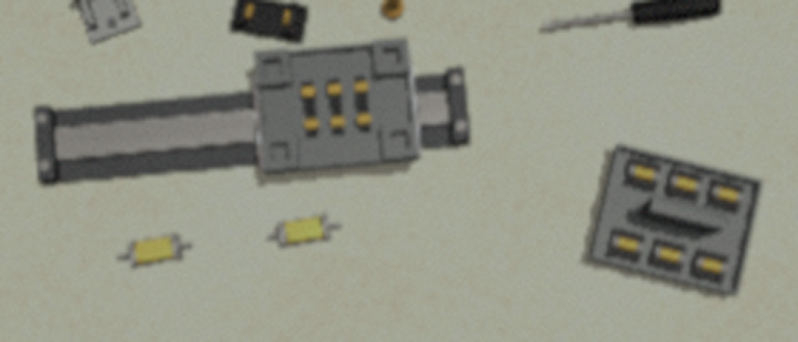

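View pics/sidez.png

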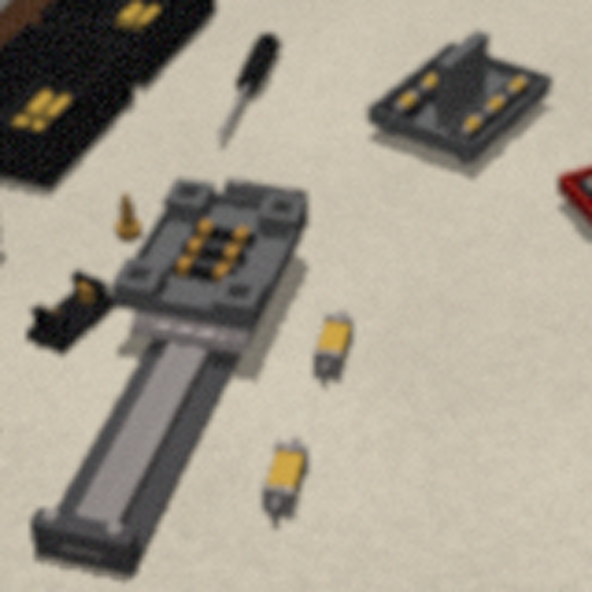

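```bash
cat > fit.py <<'E'
from h import *
import pickle
from scipy.optimize import least_squares
def fit(obs,x0):
    # obs: list of (im, objpts(N,3), pix(N,2), weight)
    def w(p,P):
        c,s=np.cos(p[2]),np.sin(p[2]);P=np.array(P,float)
        return np.c_[p[0]+c*P[:,0]-s*P[:,1],p[1]+s*P[:,0]+c*P[:,1],P[:,2]]
    f=lambda p:np.concatenate([(k*(proj(im,w(p,P))-np.array(x))).ravel() for im,P,x,k in obs])
    r=least_squares(f,x0,x_scale=[.01,.01,.1]);return r.x,r.fun.reshape(-1,2),w(r.x,obs[0][1])
E
python3 - <<'E'
from fit import *
np.set_printoptions(precision=4,suppress=True)
a,b=pickle.load(open("im0.pkl","rb"))
zt=lambda L:(np.array(L,float)+.5)/2.85-.5+[160,130]
zs=lambda L:(np.array(L,float)+.5)/3.7-.5+[230,145]
S=[[39,54,60],[39,-54,60],[-39,-54,60],[-39,54,60]]
S=np.array(S)/1000
# top: up=+x, left=+y
pt=zt([[272,65],[390,55],[399,140],[280,151]])
ps=zs([[139,272],[190,193],[281,208],[239,290]])
for o in([(a,S,pt,1)],[(b,S,ps,1)],[(a,S,pt,1),(b,S,ps,1)]):
    x,f,_=fit(o,[.55,.1,0]);print("lower",x);print(f)
# rail ends: stops tops z=.048? outer corners at top; top view
C=np.array([[55,70,31],[55,-70,31],[-55,-70,31],[-55,70,31]])/1000
pt=zt([[618,147],[760,182],[736,293],[586,262]])
ps=zs([[372,113],[475,40],[550,80],[463,158]])
x,f,_=fit([(a,C,pt,1)],[.5,-.15,-.2]);print("tray",x);print(f)
# rib edge line
print("top rib px", [atz(a,p,.077) for p in zt([[627,215],[722,227]])])
print([ (q,tri(a,ta,b,tb)) for q,ta,tb in (("rib",(399.6,203.9),(359.9,160.3)),("stop",(170.2,183.7),(249.8,289.8)),("jig",(277.7,170.1),(286.9,222.)),("rim",(274.6,167.3),(285.5,210.)))])
E
```

```text
lower [0.6198 0.0426 0.105 ]
[[-0.0489  0.3041]
 [ 0.2777 -0.001 ]
 [ 0.0389 -0.1754]
 [-0.2651 -0.1263]]
lower [0.6195 0.0414 0.1008]
[[-0.005   0.37  ]
 [-0.237  -0.4152]
 [ 0.4199 -0.3543]
 [-0.1703  0.2764]]
lower [0.6196 0.0423 0.1035]
[[ 0.1106  0.3558]
 [ 0.4436  0.1126]
 [ 0.1601 -0.0558]
 [-0.1504 -0.0695]
 [-0.1261  0.5763]
 [-0.4349 -0.2504]
 [ 0.254  -0.226 ]
 [-0.2518  0.4417]]
tray [ 0.5192 -0.2702 -0.2294]
[[-1.2266 -0.569 ]
 [ 0.2433 -0.2686]
 [ 0.1116  1.2629]
 [ 0.8708 -0.4412]]
top rib px [array([ 0.5183, -0.2174,  0.077 ]), array([ 0.5085, -0.3026,  0.077 ])]
[('rib', (array([ 0.5131, -0.2721,  0.0698]), np.float64(0.01993239741057302))), ('stop', (array([0.5789, 0.3244, 0.0349]), np.float64(0.010031640944085395))), ('jig', (array([0.6192, 0.0435, 0.0148]), np.float64(0.004946563681586903))), ('rim', (array([0.6172, 0.0503, 0.0638]), np.float64(0.005315895408286146)))]
```

Run:
```python
from fit import *
a,b=pickle.load(open("im0.pkl","rb"))
A=cv2.resize(a["image"][172:242,358:438,::-1],None,fx=8,fy=8,interpolation=cv2.INTER_CUBIC)
# overlays
c=A.copy()
cv2.imwrite("pics/tzA.png",c)
c=cv2.resize(b["image"][145:200,320:390,::-1],None,fx=8,fy=8,interpolation=cv2.INTER_CUBIC);cv2.imwrite("pics/tzB.png",c)
```

```text
(no output)
```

View pics/tzA.png

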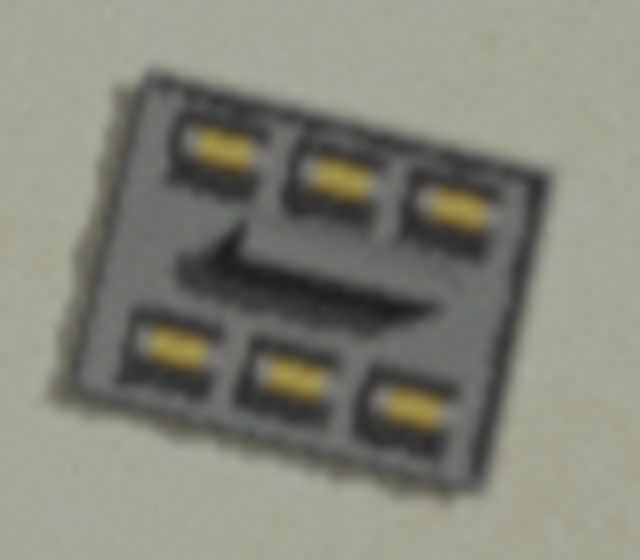

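View pics/tzB.png

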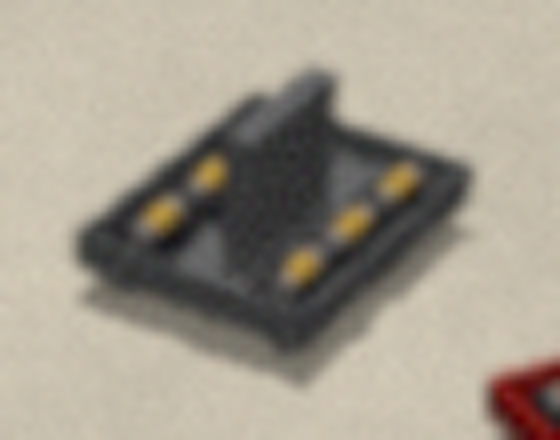

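Run:
```python
from fit import *
np.set_printoptions(precision=4,suppress=True)
a,b=pickle.load(open("im0.pkl","rb"))
za=lambda L:(np.array(L,float)+.5)/8-.5+[358,172]
zb=lambda L:(np.array(L,float)+.5)/8-.5+[320,145]
C=np.array([[55,70,31],[55,-70,31],[-55,-70,31],[-55,70,31]])/1000
pa=za([[150,73],[550,172],[482,492],[75,392]])
pb=zb([[83,240],[255,95],[470,168],[290,325]])
for o in([(a,C,pa,1)],[(b,C,pb,1)],[(a,C,pa,1),(b,C,pb,1)]):
    x,f,_=fit(o,[.52,-.27,-.2]);print(x);print(f)
c,s=np.cos(x[2]),np.sin(x[2])
P=np.array([[e,d,z] for z in(31,77) for e,d in(((55,70),(55,-70),(-55,-70),(-55,70)) if z==31 else ((7,35),(7,-35),(-7,-35),(-7,35)))])/1000.
W=np.c_[x[0]+c*P[:,0]-s*P[:,1],x[1]+s*P[:,0]+c*P[:,1],P[:,2]]
for im,o,n in((a,[358,172],"tzA"),(b,[320,145],"tzB")):
    I=cv2.imread(f"pics/{n}.png");q=((proj(im,W)-o+.5)*8-.5).astype(int)
    cv2.polylines(I,[q[:4]],1,(0,255,0),1);cv2.polylines(I,[q[4:]],1,(0,0,255),1);cv2.imwrite(f"pics/{n}2.png",I)
# rail yaw from stops
zt=lambda L:(np.array(L,float)+.5)/2.85-.5+[160,130]
u=[atz(a,p,.048) for p in zt([[35,108],[40,182],[461,69],[468,142]])];print(u)
for i,j in((0,2),(1,3)):
    d=u[i]-u[j];print(np.arctan2(-d[0],d[1]),np.linalg.norm(d))
```

```text
[ 0.5202 -0.2711 -0.2328]
[[-0.6024 -0.443 ]
 [ 0.645  -0.0671]
 [ 0.4634  0.3711]
 [-0.4877  0.1163]]
[ 0.5204 -0.2682 -0.252 ]
[[-1.4384 -0.4716]
 [-0.0101  0.0876]
 [ 0.418   0.4986]
 [ 1.0032 -0.2336]]
[ 0.5205 -0.2706 -0.2387]
[[-0.6429 -0.6679]
 [ 0.5378  0.0073]
 [ 0.1163  0.3883]
 [-0.7682 -0.1731]
 [-1.0918 -0.6511]
 [-0.1494 -0.2248]
 [ 0.453  -0.023 ]
 [ 1.5879 -0.6401]]
[array([0.6145, 0.3164, 0.048 ]), array([0.5465, 0.3091, 0.048 ]), array([ 0.6548, -0.0714,  0.048 ]), array([ 0.5872, -0.0779,  0.048 ])]
0.10361532852748424 0.38990875026555555
0.10482784990021746 0.3891459293728558
```

View pics/tzA2.png

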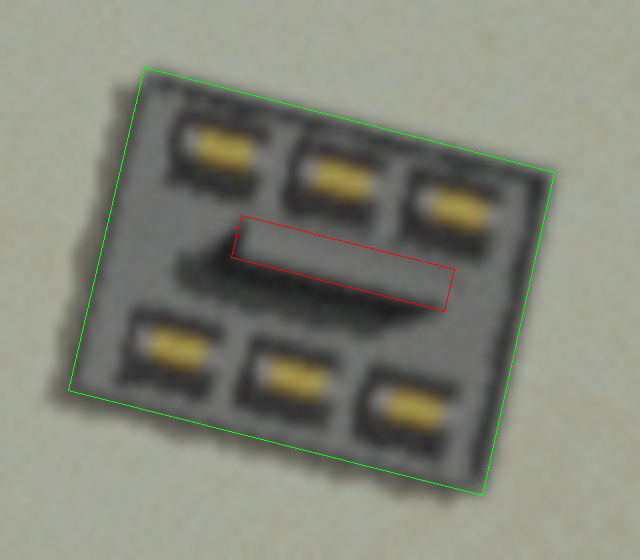

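View pics/tzB2.png

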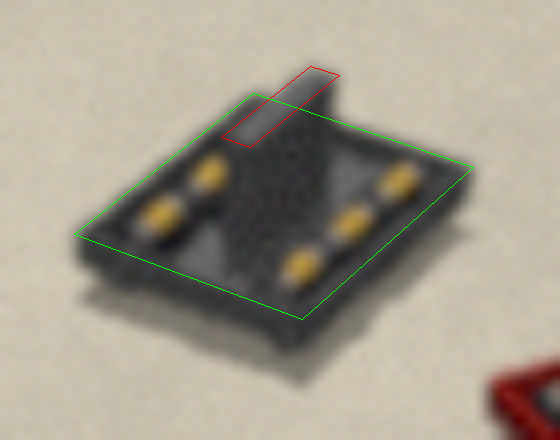

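```bash
cat > plan.py <<'E'
from h import *
np.set_printoptions(precision=4,suppress=True)
def plan(p,psi,tilt=True):
    s=robot.sense();p0=np.array(s["tcp_pos"]);w=s["tcp_rot"];R0=R.from_quat([w[1],w[2],w[3],w[0]])
    c,n=np.cos(psi),np.sin(psi)
    Rt=R.from_matrix(np.array([[c,n,0],[n,-c,0],[0,0,-1.]]))
    rv=(R0.inv()*Rt).as_rotvec(degrees=True);d=R0.inv().apply(np.array(p)-p0)*100
    print("turn",np.round(rv,2),"shift cm",np.round(d,2))
def st():
    s=robot.sense();w=s["tcp_rot"];Rm=R.from_quat([w[1],w[2],w[3],w[0]]).as_matrix()
    print("t",round(s["t"],2),"p",s["tcp_pos"],"psi",np.arctan2(Rm[1,0],Rm[0,0]),"zax",Rm[:,2],"F",s["wrist_force"],"T",s["torque"],"g",round(s["gripper_width"],3))
E
python3 -c "
from plan import *
st();plan([.5204,-.271,.13],-.235+np.pi/2)"
```

```text
t 1.3 p [ 0.2734 -0.562   0.2147] psi 0.4527507813593141 zax [ 0.     -0.0001 -1.    ] F [0.081  0.2808 0.1781] T [-0.0134  0.0314  0.0658] g 0.998
turn [  0.     0.   -50.59] shift cm [ 34.94 -15.37   8.46]
```

Emit:
{"method": "carry_out", "body": {
  "increments": [
    [[0,0,-5,3.5,-1.5,0,0.2],[0,0,-12,8.5,-3.7,0,0.0],[0,0,-20,14,-6.2,0,0.0],[0,0,-28,19.5,-8.6,1,0.0],[0,0,-36,25,-11,3,0.0],[0,0,-44,30,-13.2,5,0.0],[0,0,-49,33.5,-14.8,7,0.0],[0,0,-50.6,34.9,-15.4,8.4,0.0],[0,0,-50.6,34.9,-15.4,8.4,0.0],[0,0,-50.6,34.9,-15.4,8.4,0.0]]
  ]
}}

```text
t: 2.55
tcp_pos: [0.5195, -0.272, 0.1312]
tcp_rot: [0.0, 0.786, 0.619, 0.0]
wrist_force: [0.4, 0.1, 0.2]
gripper_width: 0.498
```

```bash
python3 -c "
from plan import *
st();plan([.5204,-.271,.038],-.235+np.pi/2)
a=robot.get_image('top');b=robot.get_image('side')
A=cv2.resize(a['image'][162:252,348:448,::-1],None,fx=5,fy=5);B=cv2.resize(b['image'][105:205,300:400,::-1],None,fx=4.5,fy=4.5);cv2.imwrite('pics/g1.png',np.hstack([A[:450],B[:450,:300]])if 0 else np.hstack([A[:450,:400],B[:450,:400]]))"
```

```text
t 2.55 p [ 0.5195 -0.272   0.1312] psi 1.3338767183761475 zax [ 0.0005 -0.0006 -1.    ] F [0.4171 0.1456 0.1844] T [ 0.0114 -0.0664  0.0051] g 0.498
turn [ 0.04  0.03 -0.11] shift cm [0.13 0.05 9.32]
```

View pics/g1.png

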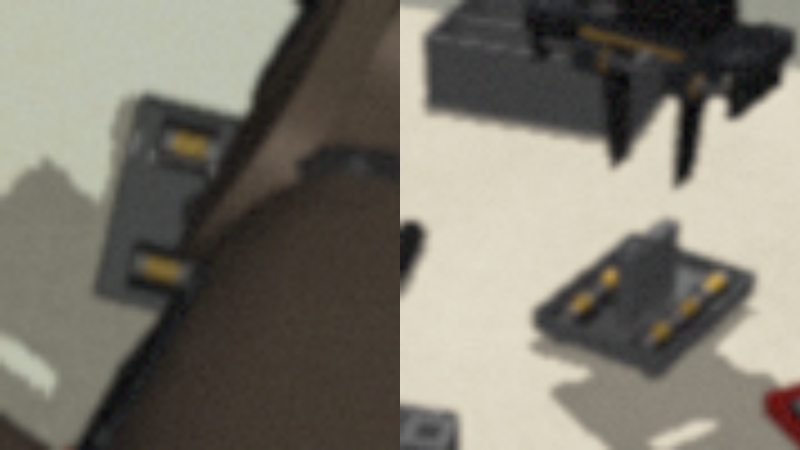

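The side view shows the open fingers lined up over the rib, one at each side of it. Going down and gripping.

Emit:
{"method": "carry_out", "body": {
  "increments": [
    [[0,0,0,0.1,0,3,0],[0,0,0,0.1,0,6,0],[0,0,0,0.1,0,8.3,0],[0,0,0,0.1,0,9.3,0],[0,0,0,0.1,0,9.3,0],[0,0,0,0.1,0,9.3,-1],[0,0,0,0.1,0,9.3,-1],[0,0,0,0.1,0,9.3,-1],[0,0,0,0.1,0,9.3,-1],[0,0,0,0.1,0,9.3,-1]]
  ]
}}

```text
t: 3.9
tcp_pos: [0.5202, -0.2699, 0.0379]
tcp_rot: [0.0, 0.785, 0.619, 0.0]
wrist_force: [-1.3, 0.1, 3.6]
gripper_width: 0.142
```

```bash
python3 -c "
from plan import *
st();plan([.5204,-.271,.2],-.235+np.pi/2)"
```

```text
t 3.9 p [ 0.5202 -0.2699  0.0379] psi 1.335594318232932 zax [ 0.0003 -0.0002 -1.    ] F [-1.256   0.0599  3.6433] T [ 0.0004  0.058  -0.1838] g 0.142
turn [ 0.02  0.   -0.01] shift cm [ -0.1    0.05 -16.21]
```

Emit:
{"method": "carry_out", "body": {
  "increments": [
    [[0,0,0,0,0,0,-1],[0,0,0,0,0,-0.5,-1],[0,0,0,0,0,-1.5,-1],[0,0,0,0,0,-3.5,-1],[0,0,0,0,0,-6,-1],[0,0,0,0,0,-8.5,-1],[0,0,0,0,0,-11,-1],[0,0,0,0,0,-12,-1],[0,0,0,0,0,-12,-1],[0,0,0,0,0,-12,-1]]
  ]
}}

```text
t: 5.15
tcp_pos: [0.5198, -0.2697, 0.1567]
tcp_rot: [-0.001, 0.785, 0.619, -0.0]
wrist_force: [0.0, -0.8, -3.5]
gripper_width: 0.149
```

```bash
python3 -c "
from plan import *
st();plan([.6196,.0423,.16],.104+np.pi/2)"
```

```text
t 5.15 p [ 0.5198 -0.2697  0.1567] psi 1.335925630905212 zax [-0.0012  0.0007 -1.    ] F [ 0.0011 -0.7856 -3.4914] T [-0.0072 -0.0671  0.0131] g 0.149
turn [ -0.07  -0.04 -19.42] shift cm [32.66  2.45 -0.32]
```

Emit:
{"method": "carry_out", "body": {
  "increments": [
    [[0,0,-1,1.5,0.1,0,-1],[0,0,-4,5.5,0.4,0,-1],[0,0,-7,10.5,0.8,0,-1],[0,0,-10,15.5,1.2,0,-1],[0,0,-13,20.5,1.6,0,-1],[0,0,-16,25.5,2.0,0,-1],[0,0,-18.5,30,2.3,0,-1],[0,0,-19.4,32.2,2.4,0,-1],[0,0,-19.4,32.7,2.4,0,-1],[0,0,-19.4,32.7,2.4,0,-1]]
  ]
}}

```text
t: 6.4
tcp_pos: [0.6193, 0.0422, 0.1573]
tcp_rot: [-0.0, 0.67, 0.743, -0.0]
wrist_force: [-0.4, -0.4, -3.5]
gripper_width: 0.15
```

```bash
python3 -c "
from plan import *
st();plan([.6196,.0423,.12],.104+np.pi/2);robot.sense()
a=robot.get_image('top');b=robot.get_image('side')
import pickle;pickle.dump((a,b),open('im1.pkl','wb'))
st()
A=cv2.resize(a['image'][120:220,220:330,::-1],None,fx=3.6,fy=3.6,interpolation=2);B=cv2.resize(b['image'][155:255,240:340,::-1],None,fx=4,fy=4,interpolation=2);cv2.imwrite('pics/g2.png',np.hstack([A[:360],B[:360,:400]]))"
```

```text
t 6.4 p [0.6193 0.0422 0.1573] psi 1.6742646307375617 zax [-0.0006 -0.0003 -1.    ] F [-0.4166 -0.4292 -3.5259] T [-0.0285 -0.0315 -0.0334] g 0.15
turn [-0.04  0.01 -0.03] shift cm [0.01 0.04 3.73]
t 6.5 p [0.6194 0.0415 0.1576] psi 1.6732290078195755 zax [-0.0002 -0.0002 -1.    ] F [ 0.2421 -0.3458 -4.4385] T [-0.025  -0.0976 -0.0456] g 0.145
```

View pics/g2.png

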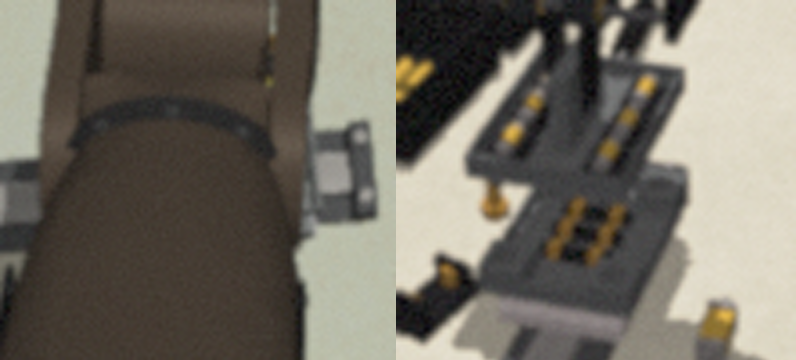

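Emit:
{"method": "carry_out", "body": {
  "increments": [
    [[0,0,0,0,0,1.5,-1],[0,0,0,0,0,3.5,-1],[0,0,0,0,0,5,-1],[0,0,0,0,0,5.2,-1],[0,0,0,0,0,5.2,-1],[0,0,0,0,0,5.2,-1]]
  ]
}}

```text
t: 7.25
tcp_pos: [0.6199, 0.0425, 0.1063]
tcp_rot: [0.0, 0.67, 0.743, 0.0]
wrist_force: [-0.3, -0.4, -4.1]
gripper_width: 0.145
```

```bash
python3 -c "
from plan import *
st();plan([.6196,.0423,.09],.104+np.pi/2);
b=robot.get_image('side')
B=cv2.resize(b['image'][165:245,240:340,::-1],None,fx=7,fy=7,interpolation=2);cv2.imwrite('pics/g3.png',B)"
```

```text
t 7.25 p [0.6199 0.0425 0.1063] psi 1.6744980968110945 zax [ 0.0012 -0.0001 -1.    ] F [-0.3294 -0.3622 -4.0974] T [-0.0023 -0.0659 -0.0082] g 0.145
turn [ 0.07  0.01 -0.02] shift cm [-0.02 -0.04  1.63]
```

View pics/g3.png

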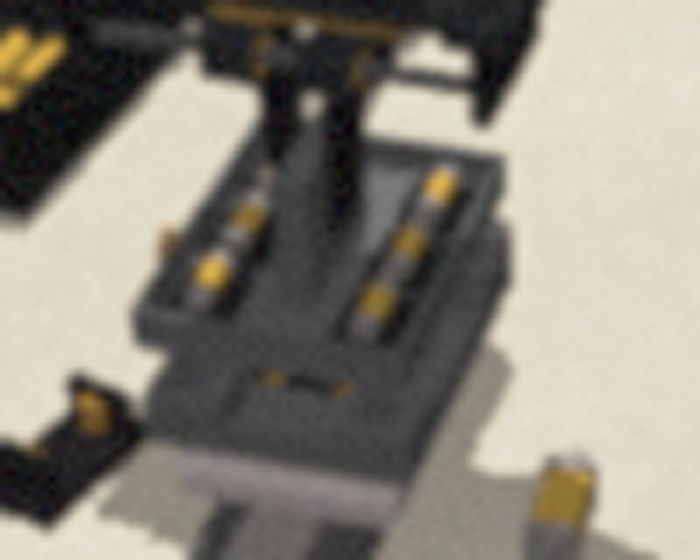

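Emit:
{"method": "carry_out", "body": {
  "increments": [
    [[0,0,0,0,0,0.3,-1],[0,0,0,0,0,0.6,-1],[0,0,0,0,0,0.75,-1],[0,0,0,0,0,0.85,-1],[0,0,0,0,0,0.95,-1],[0,0,0,0,0,0.95,-1]]
  ]
}}

```text
t: 8.05
tcp_pos: [0.6196, 0.0426, 0.0972]
tcp_rot: [0.0, 0.669, 0.743, 0.0]
wrist_force: [-4.2, -0.7, 8.2]
gripper_width: 0.143
```

```bash
python3 -c "
from plan import *
st();plan([.6196,.0423,.09],.104+np.pi/2)"
```

```text
t 8.05 p [0.6196 0.0426 0.0972] psi 1.6746476233890515 zax [ 0.0007 -0.0002 -1.    ] F [-4.2066 -0.6696  8.1734] T [-0.0787  0.7509 -0.0054] g 0.143
turn [ 0.04  0.01 -0.01] shift cm [-0.02 -0.01  0.72]
```

Emit:
{"method": "carry_out", "body": {
  "increments": [
    [[0,0,0,0,0,-0.06,-1],[0,0,0,0,-0.05,-0.06,-1],[0,0,0,0,-0.1,-0.06,-1],[0,0,0,0,-0.15,-0.06,-1],[0,0,0,0,-0.15,-0.06,-1]]
  ]
}}

```text
t: 8.68
tcp_pos: [0.6192, 0.0425, 0.0974]
tcp_rot: [0.001, 0.67, 0.743, 0.001]
wrist_force: [3.1, 1.3, 5.2]
gripper_width: 0.147
```

```bash
python3 -c "
from plan import *
st()"
```

```text
t 8.68 p [0.6192 0.0425 0.0974] psi 1.674477208614803 zax [ 0.003 -0.    -1.   ] F [3.1482 1.3013 5.1708] T [ 0.2491 -0.6509 -0.0152] g 0.147
```

Emit:
{"method": "carry_out", "body": {
  "increments": [
    [[0,0,0,0,-0.08,0,-1],[0,0,0,0,-0.16,0,-1],[0,0,0,0,-0.16,0,-1]]
  ]
}}

```text
t: 9.05
tcp_pos: [0.6179, 0.0422, 0.0975]
tcp_rot: [0.001, 0.669, 0.743, 0.001]
wrist_force: [4.6, 1.8, 6.9]
gripper_width: 0.145
```

```bash
python3 -c "
from plan import *
st()"
```

```text
t 9.05 p [0.6179 0.0422 0.0975] psi 1.6745477033365477 zax [ 0.0038 -0.0001 -1.    ] F [4.6401 1.7777 6.8551] T [ 0.2144 -0.9838  0.0244] g 0.145
```

```bash
cat > ov.py <<'E'
from fit import *
def T(x,P):
    c,s=np.cos(x[2]),np.sin(x[2]);P=np.array(P,float)/1000
    return np.c_[x[0]+c*P[:,0]-s*P[:,1],x[1]+s*P[:,0]+c*P[:,1],P[:,2]+x[3]]
def rect(a,b,z): return [(a,b,z),(a,-b,z),(-a,-b,z),(-a,b,z)]
def over(im,tray,low,box,k,n):
    r0,r1,c0,c1=box
    I=cv2.resize(im["image"][r0:r1,c0:c1,::-1],None,fx=k,fy=k,interpolation=cv2.INTER_CUBIC);cv2.imwrite("pics/"+n+"_raw.png",I)
    def dr(W,col):
        q=((proj(im,W)-[c0,r0]+.5)*k-.5).round().astype(int);cv2.polylines(I,[q],1,col,1)
    dr(T(tray,rect(55,70,31)),(0,255,0));dr(T(tray,rect(55,70,12)),(0,255,0));dr(T(tray,rect(7,35,77)),(0,0,255))
    dr(T(low,rect(55,70,42)),(255,255,0))
    cv2.imwrite("pics/"+n+".png",I)
E
python3 - <<'E'
from ov import *
s=robot.sense();p=s["tcp_pos"]
b=robot.get_image("side");pickle.dump(b,open("im2.pkl","wb"))
over(b,[p[0],p[1],.104,p[2]-.038],[.6196,.0423,.104,.018],(165,245,245,335),8,"o1")
E
```

```text
(no output)
```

View pics/o1.png

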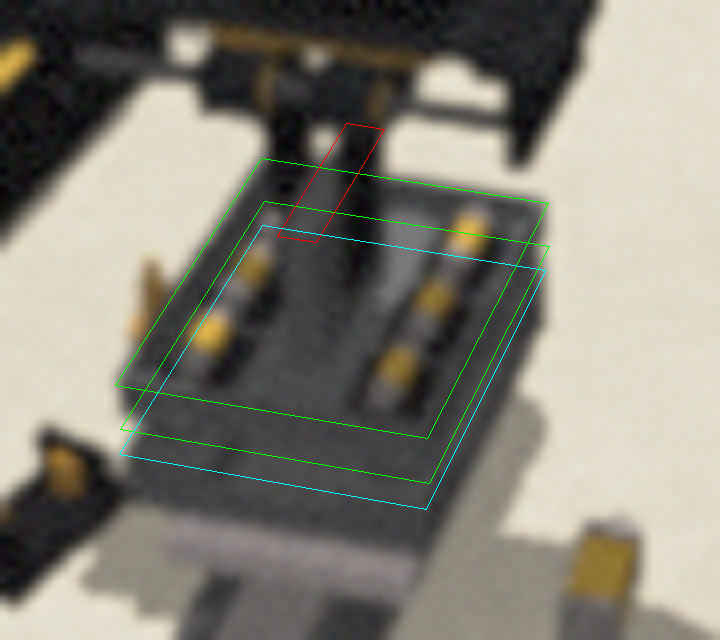

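View pics/o1_raw.png

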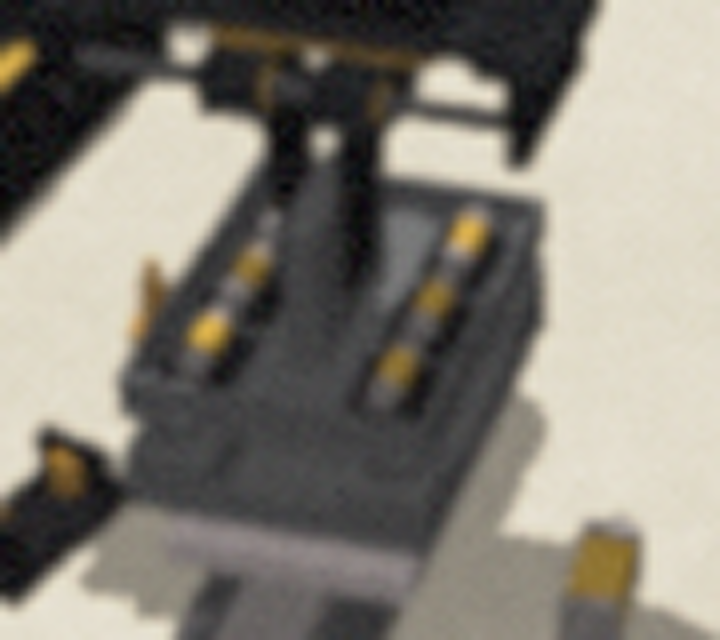

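Run:
```python
from ov import *
a,b=pickle.load(open("im0.pkl","rb"))
def dr(im,box,k,n,low):
    r0,r1,c0,c1=box
    I=cv2.resize(im["image"][r0:r1,c0:c1,::-1],None,fx=k,fy=k,interpolation=cv2.INTER_CUBIC)
    I=np.clip((I.astype(float)-20)*1.7,0,255).astype(np.uint8)
    J=I.copy()
    L=[rect(55,70,42)]+[[(sx*39+dx,sy*54+dy,42) for dx,dy in((8,8),(8,-8),(-8,-8),(-8,8))] for sx in(1,-1) for sy in(1,-1)]
    for P in L:
        q=((proj(im,T(low,P))-[c0,r0]+.5)*k-.5).round().astype(int);cv2.polylines(J,[q],1,(0,255,0),1)
    return I,J
low=[.6196,.0423,.104,.018]
I,J=dr(a,(138,196,242,312),5.7,"",low); I2,J2=dr(b,(190,248,252,322),5.7,"",low)
cv2.imwrite("pics/low.png",np.vstack([np.hstack([I,J])[:300],np.hstack([I2,J2])[:300]])[:, :800])
```

```text
(no output)
```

View pics/low.png

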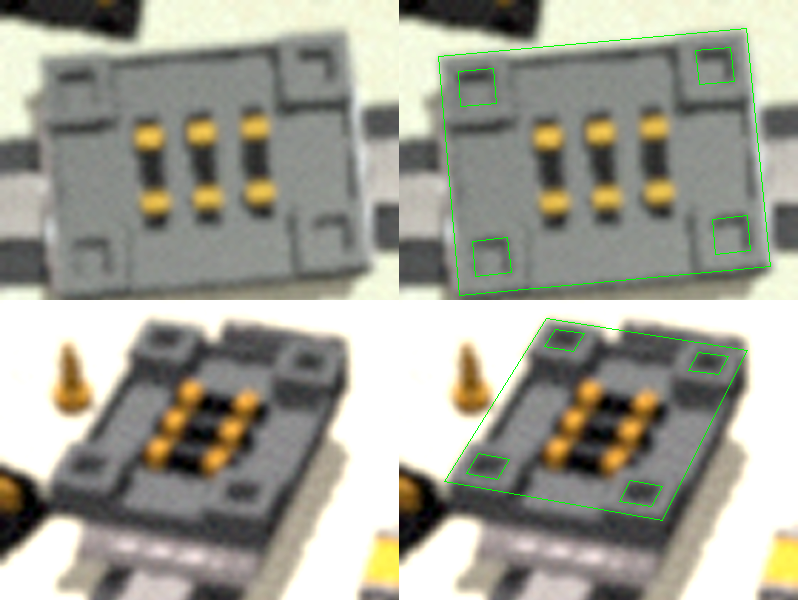

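Emit:
{"method": "carry_out", "body": {
  "increments": [
    [[0,0,0,0,0.15,0,-1],[0,0,0,0,0.3,0,-1],[0,0,0,0,0.4,0,-1],[0,0,0,0,0.4,0,-1]]
  ]
}}

```text
t: 9.6
tcp_pos: [0.619, 0.0424, 0.0971]
tcp_rot: [-0.001, 0.669, 0.743, -0.001]
wrist_force: [-8.8, -2.6, 13.2]
gripper_width: 0.145
```

```bash
python3 -c "
from plan import *
st()"
```

```text
t 9.6 p [0.619  0.0424 0.0971] psi 1.6747035580842993 zax [-0.0033 -0.0005 -1.    ] F [-8.8088 -2.5639 13.1626] T [-0.3994  1.6775 -0.0664] g 0.145
```

Run:
```python
from ov import *
b=pickle.load(open("im2.pkl","rb"))
b=dict(b);b["image"]=np.clip((b["image"].astype(float)-15)*2.6,0,255).astype(np.uint8)
over(b,[.6179,.0422,.104,.0975-.038],[.6196,.0423,.104,.018],(185,245,252,322),10,"o2")
A=cv2.imread("pics/o2_raw.png");B=cv2.imread("pics/o2.png");cv2.imwrite("pics/o2c.png",cv2.resize(np.hstack([A[:,:480],B[:,:480]]),(800,500)))
```

```text
(no output)
```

View pics/o2c.png

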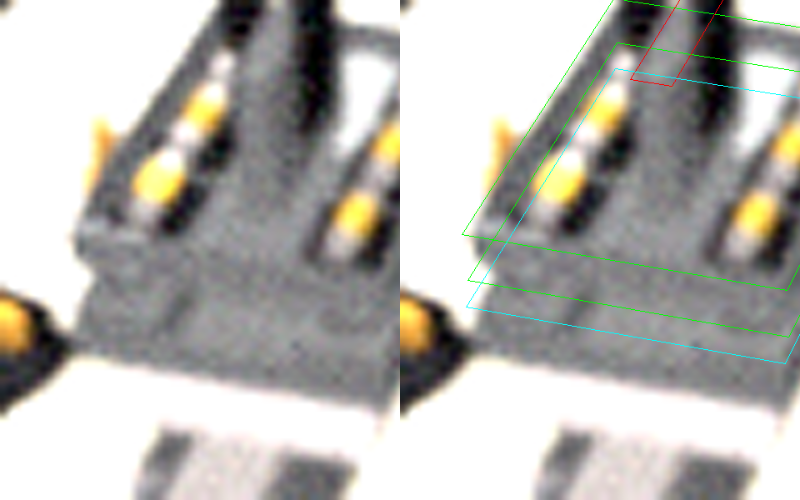

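Run:
```python
from ov import *
np.set_printoptions(precision=1,suppress=True)
a,b=pickle.load(open("im0.pkl","rb"));c=pickle.load(open("im2.pkl","rb"))
def cen(im,box):
    r0,r1,c0,c1=box
    I=cv2.resize(im["image"][r0:r1,c0:c1],None,fx=8,fy=8,interpolation=cv2.INTER_CUBIC).astype(int)
    m=((I[...,0]-I[...,2])>75).astype(np.uint8)
    n,l,s,ce=cv2.connectedComponentsWithStats(m)
    return [((ce[i]+.5)/8-.5+[c0,r0],s[i,4]) for i in range(1,n) if s[i,4]>150]
def loc(im,box,x):
    for p,ar in cen(im,box):
        w=atz(im,p,x[3]+.024);d=w[:2]-x[:2];cc,s=np.cos(x[2]),np.sin(x[2])
        print(p,ar,np.array([cc*d[0]+s*d[1],-s*d[0]+cc*d[1]])*1000)
t0=[.5204,-.271,-.236,0]
print("top0");loc(a,(180,236,366,430),t0)
print("side0");loc(b,(155,190,330,380),t0)
print("now");loc(c,(185,220,262,310),[.6179,.0422,.104,.0975-.038])
```

```text
top0
[385.6 190.3] 580 [36.3 37.7]
[400.2 194. ] 562 [36.3 -2.4]
[415.  197.8] 555 [ 36.2 -43.1]
[379.8 215.2] 574 [-31.9  37.8]
[394.6 219. ] 575 [-32.   -2.4]
[409.3 222.7] 561 [-32.1 -42.5]
side0
[345.9 166.2] 331 [ 40.6 -12.2]
[369.5 167.1] 339 [-29.1 -52.6]
[339.7 171.5] 402 [39.9 28.1]
[363.6 172.4] 370 [-29.4 -12.2]
[357.3 177.8] 373 [-29.  28.]
now
[303.1 193.7] 738 [-29.9 -53.6]
[275.9 198. ] 213 [ 38.4 -13.6]
[298.8 201.8] 232 [-30.  -13.1]
[270.6 206.1] 865 [39.  26.2]
[294.3 210.2] 275 [-30.   26.4]
```

Emit:
{"method": "carry_out", "body": {
  "increments": [
    [[0,0,0,0,0,-0.25,-1],[0,0,0,0.15,0,-0.25,-1],[0,0,0,0.15,0,-0.1,-1],[0,0,0,0.15,0,0.0,-1],[0,0,0,0.15,0,0.0,-1]]
  ]
}}

```text
t: 10.22
tcp_pos: [0.6204, 0.0443, 0.0974]
tcp_rot: [0.0, 0.669, 0.743, 0.0]
wrist_force: [-4.1, 1.0, 7.6]
gripper_width: 0.148
```

```bash
python3 -c "
from plan import *
st()"
```

```text
t 10.22 p [0.6204 0.0443 0.0974] psi 1.6746121695494562 zax [ 0.0004  0.     -1.    ] F [-4.1218  1.0105  7.5633] T [0.1697 0.5801 0.0089] g 0.148
```

Emit:
{"method": "carry_out", "body": {
  "increments": [
    [[0,0,0,0,0,-0.03,-1],[0,0,0,0.08,0,-0.03,-1],[0,0,0,0.16,0,-0.03,-1],[0,0,0,0.25,0,-0.03,-1],[0,0,0,0.25,0,-0.03,-1]]
  ]
}}

```text
t: 10.85
tcp_pos: [0.6206, 0.0458, 0.0976]
tcp_rot: [0.001, 0.669, 0.743, -0.0]
wrist_force: [-1.0, -4.5, 5.4]
gripper_width: 0.148
```

```bash
python3 -c "
from plan import *
st()"
```

```text
t 10.85 p [0.6206 0.0458 0.0976] psi 1.6747436419453097 zax [ 0.0013 -0.0013 -1.    ] F [-1.0034 -4.4802  5.4259] T [-1.0374  0.2182 -0.0269] g 0.148
```

Emit:
{"method": "carry_out", "body": {
  "increments": [
    [[0,0,0,0.08,0,0,-1],[0,0,0,0.16,0,0,-1],[0,0,0,0.25,0,0,-1],[0,0,0,0.25,0,0,-1]]
  ]
}}

```text
t: 11.35
tcp_pos: [0.6206, 0.0483, 0.0977]
tcp_rot: [0.001, 0.669, 0.743, 0.0]
wrist_force: [0.9, -6.1, 6.3]
gripper_width: 0.144
```

```bash
python3 -c "
from plan import *
st()
import pickle
b=robot.get_image('side');pickle.dump(b,open('im3.pkl','wb'))"
```

```text
t 11.35 p [0.6206 0.0483 0.0977] psi 1.674703440258474 zax [ 0.0021 -0.0013 -1.    ] F [ 0.9027 -6.0712  6.2995] T [-1.0294  0.1013 -0.0021] g 0.144
```

Run:
```python
from ov import *
np.set_printoptions(precision=2,suppress=True)
a,b=pickle.load(open("im0.pkl","rb"));c=pickle.load(open("im2.pkl","rb"));d3=pickle.load(open("im3.pkl","rb"))
def cen(im,box):
    r0,r1,c0,c1=box
    I=cv2.resize(im["image"][r0:r1,c0:c1],None,fx=8,fy=8,interpolation=cv2.INTER_CUBIC).astype(float)
    m=((I[...,0]-I[...,2])>.4*I[...,0]).astype(np.uint8)&(I[...,0]>70)
    n,l,s,ce=cv2.connectedComponentsWithStats(m.astype(np.uint8))
    return [((ce[i]+.5)/8-.5+[c0,r0],s[i,4]) for i in range(1,n) if s[i,4]>150]
def P(l):
    for p,n in l: print(p,n)
A=cen(a,(180,236,366,430));B=cen(b,(155,190,330,380));C=cen(c,(185,220,262,310));D=cen(d3,(180,220,258,310))
P(A);print();P(B);print();P(C);print();P(D)
F={}
def tf(x,w):
    d=w[:2]-np.array(x[:2]);cc,s=np.cos(x[2]),np.sin(x[2]);return np.array([cc*d[0]+s*d[1],-s*d[0]+cc*d[1]])*1000
ids=[(1,0),(2,1),(0,2),(4,3),(3,4)]
ids=[(1,0),(5,1),(0,2),(4,3),(3,4)]
for i,j in ids:
    w,g=tri(a,A[i][0],b,B[j][0]);print(w*1000,g*1000,tf([.5204,-.271,-.236],w))
```

```text
[385.6  190.37] 1637
[400.27 194.09] 1618
[415.02 197.83] 1565
[379.8  215.28] 1618
[394.58 218.99] 1601
[409.37 222.76] 1606

[346.01 166.15] 788
[369.64 167.3 ] 726
[339.76 171.59] 838
[363.77 172.66] 711
[357.4  178.02] 746

[303.25 193.88] 1065
[275.99 198.11] 786
[263.28 202.63] 789
[298.84 201.9 ] 933
[270.68 206.37] 1314
[294.28 210.35] 1042

[301.58 194.68] 1006
[274.25 199.11] 800
[263.71 200.28] 291
[297.19 202.87] 926
[268.77 207.35] 1292
[292.39 211.37] 1037
[ 553.22 -280.32   32.02] 0.9018746134778296 [34.09 -1.39]
[ 477.38 -303.62   30.84] 2.0099324318989735 [-34.2  -41.78]
[ 562.42 -241.79   31.04] 1.6434648372263982 [34.03 38.23]
[ 486.64 -264.77   30.46] 2.7054888361610487 [-34.28  -1.84]
[ 496.21 -225.8    30.83] 2.235916315895974 [-34.09  38.29]
```

```bash
cat > fz.py <<'E'
from ov import *
np.set_printoptions(precision=4,suppress=True)
def cen(im,box):
    r0,r1,c0,c1=box
    I=cv2.resize(im["image"][r0:r1,c0:c1],None,fx=8,fy=8,interpolation=cv2.INTER_CUBIC).astype(float)
    m=((I[...,0]-I[...,2])>.4*I[...,0])&(I[...,0]>70)
    n,l,s,ce=cv2.connectedComponentsWithStats(m.astype(np.uint8))
    return [(ce[i]+.5)/8-.5+[c0,r0] for i in range(1,n) if s[i,4]>150]
def fitf(im,box,z,x0):
    Fz=np.array([[x,y,31+z*1000] for x in(34.15,-34.15) for y in(40,0,-40)])/1000
    pts=np.array(cen(im,box))
    P0=proj(im,T([*x0,0],Fz*1000))
    o,q=[],[]
    for k in range(6):
        d=np.linalg.norm(pts-P0[k],axis=1);j=d.argmin()
        if d[j]<4:o.append(Fz[k]);q.append(pts[j])
    x,f,_=fit([(im,np.array(o),np.array(q),1)],x0);return x,f,len(o)
E
python3 - <<'E'
from fz import *
a,b=pickle.load(open("im0.pkl","rb"));c=pickle.load(open("im2.pkl","rb"));d3=pickle.load(open("im3.pkl","rb"))
print(fitf(a,(180,236,366,430),0,[.52,-.2725,-.236]))
print(fitf(b,(155,190,330,380),0,[.52,-.2725,-.236]))
print("tcp .6179 .0422",fitf(c,(185,220,266,310),.0595,[.6179,.040,.104]))
print("tcp .6206 .0483",fitf(d3,(185,220,265,310),.0595,[.6206,.0462,.104]))
E
```

```text
(array([ 0.5208, -0.2725, -0.2392]), array([[ 0.0419, -0.0913],
       [ 0.0514, -0.0715],
       [-0.0673, -0.0751],
       [ 0.0065,  0.063 ],
       [ 0.0111,  0.1027],
       [-0.0433,  0.0696]]), 6)
(array([ 0.519 , -0.2728, -0.2362]), array([[ 0.0094,  0.0083],
       [ 0.1875,  0.2265],
       [-0.0204, -0.0409],
       [-0.1521, -0.1406],
       [-0.0203, -0.0308]]), 5)
tcp .6179 .0422 (array([0.6187, 0.0381, 0.0997]), array([[-0.032 ,  0.0024],
       [-0.1492, -0.0284],
       [ 0.0081,  0.0532],
       [ 0.0888, -0.0037],
       [ 0.0842, -0.0444]]), 5)
tcp .6206 .0483 (array([0.6214, 0.0439, 0.0987]), array([[ 0.0244, -0.012 ],
       [-0.189 , -0.1019],
       [ 0.0753,  0.0463],
       [-0.0024, -0.0065],
       [ 0.0887,  0.0606]]), 5)
```

Emit:
{"method": "carry_out", "body": {
  "increments": [
    [[0,0,0,0,0,-0.2,-1],[0,0,0,-0.28,-0.2,-0.25,-1],[0,0,0,-0.28,-0.2,-0.25,-1],[0,0,0,-0.28,-0.2,-0.1,-1],[0,0,0,-0.28,-0.2,0.0,-1],[0,0,0,-0.28,-0.2,0.0,-1]]
  ]
}}

```text
t: 12.15
tcp_pos: [0.618, 0.0462, 0.0968]
tcp_rot: [-0.0, 0.669, 0.743, -0.0]
wrist_force: [0.2, -0.8, -4.4]
gripper_width: 0.145
```

```bash
python3 -c "
from plan import *
st()"
```

```text
t 12.15 p [0.618  0.0462 0.0968] psi 1.6745511900398569 zax [-0.0003 -0.     -1.    ] F [ 0.1513 -0.813  -4.4114] T [-0.004  -0.1093 -0.0186] g 0.145
```

Emit:
{"method": "carry_out", "body": {
  "increments": [
    [[0,0,0,0,0,0.15,-1],[0,0,0,0,0,0.3,-1],[0,0,0,0,0,0.45,-1],[0,0,0,0,0,0.6,-1],[0,0,0,0,0,0.6,-1]]
  ]
}}

```text
t: 12.78
tcp_pos: [0.6181, 0.0461, 0.0909]
tcp_rot: [-0.0, 0.669, 0.743, -0.0]
wrist_force: [-1.3, 0.5, -3.2]
gripper_width: 0.146
```

```bash
python3 -c "
from plan import *
st()"
```

```text
t 12.78 p [0.6181 0.0461 0.0909] psi 1.6745230319232247 zax [-0.0002 -0.0001 -1.    ] F [-1.2551  0.5452 -3.1828] T [-0.0388 -0.1138  0.0032] g 0.146
```

The lugs are in the sockets with almost no contact force. Lowering on to the seat.

Emit:
{"method": "carry_out", "body": {
  "increments": [
    [[0,0,0,0,0,0.15,-1],[0,0,0,0,0,0.3,-1],[0,0,0,0,0,0.4,-1],[0,0,0,0,0,0.5,-1],[0,0,0,0,0,0.55,-1],[0,0,0,0,0,0.55,-1]]
  ]
}}

```text
t: 13.52
tcp_pos: [0.6181, 0.0461, 0.0858]
tcp_rot: [0.0, 0.669, 0.743, 0.0]
wrist_force: [-1.7, 0.3, 1.8]
gripper_width: 0.147
```

```bash
python3 -c "
from plan import *
st()"
```

```text
t 13.53 p [0.6181 0.0461 0.0858] psi 1.6745399021582987 zax [ 0.0002 -0.0001 -1.    ] F [-1.7032  0.3429  1.7995] T [ 0.0215  0.3061 -0.0086] g 0.147
```

Emit:
{"method": "carry_out", "body": {
  "increments": [
    [[0,0,0,0.2,0,0,-1],[0,0,0,0.6,0,0,-1],[0,0,0,1.4,0,0,-1],[0,0,0,2.4,0,0,-1],[0,0,0,3.5,0,0,-1],[0,0,0,4.6,0,0,-1],[0,0,0,5.7,0,0,-1],[0,0,0,6.7,0,0,-1],[0,0,0,7.4,0,0,-1],[0,0,0,7.6,0,0,-1]]
  ]
}}

```text
t: 14.78
tcp_pos: [0.6104, 0.121, 0.0858]
tcp_rot: [0.001, 0.669, 0.743, -0.0]
wrist_force: [-1.0, -9.8, 2.4]
gripper_width: 0.142
```

Run:
```python
from plan import *
st()
from fz import *
b=robot.get_image('side');pickle.dump(b,open('im4.pkl','wb'))
s=robot.sense()['tcp_pos']
I=cv2.resize(b['image'][165:305,225:345,::-1],None,fx=4.2,fy=4.2,interpolation=2);cv2.imwrite('pics/s1.png',I)
```

```text
t 14.78 p [0.6104 0.121  0.0858] psi 1.6751905634020046 zax [ 0.0005 -0.0016 -1.    ] F [-0.9796 -9.7679  2.3804] T [-1.6342  0.1815  0.0252] g 0.142
```

View pics/s1.png

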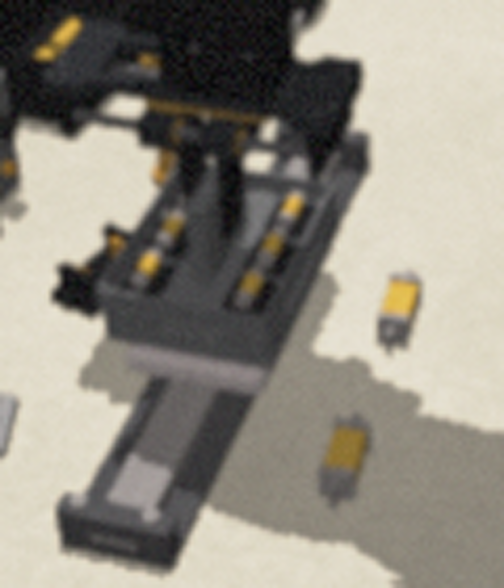

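Emit:
{"method": "carry_out", "body": {
  "increments": [
    [[0,0,0,0.3,0,0,-1],[0,0,0,1.0,0,0,-1],[0,0,0,2.0,0,0,-1],[0,0,0,3.2,0,0,-1],[0,0,0,4.4,0,0,-1],[0,0,0,5.6,0,0,-1],[0,0,0,6.8,0,0,-1],[0,0,0,7.8,0,0,-1],[0,0,0,8.6,0,0,-1],[0,0,0,9.0,0,0,-1]]
  ]
}}

```text
t: 16.08
tcp_pos: [0.601, 0.2105, 0.0859]
tcp_rot: [0.001, 0.669, 0.743, -0.001]
wrist_force: [-1.7, -9.3, 4.2]
gripper_width: 0.147
```

Run:
```python
from plan import *
st()
b=robot.get_image('side')
I=cv2.resize(b['image'][195:305,225:325,::-1],None,fx=5,fy=5,interpolation=2);cv2.imwrite('pics/s2.png',I)
```

```text
t 16.07 p [0.601  0.2105 0.0859] psi 1.6750221991206233 zax [ 0.0001 -0.0016 -1.    ] F [-1.7158 -9.2593  4.2267] T [-1.6726  0.1849  0.0659] g 0.147
```

View pics/s2.png

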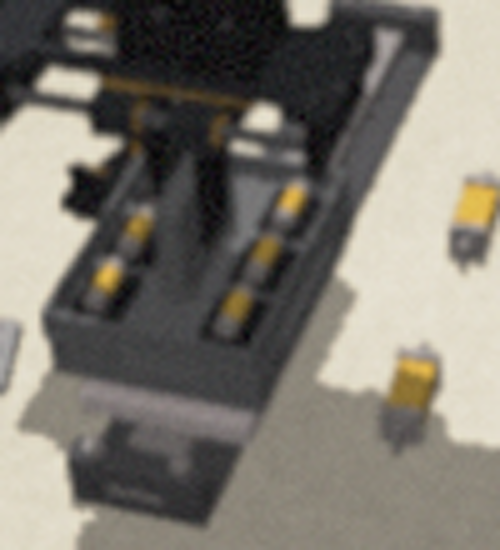

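Emit:
{"method": "carry_out", "body": {
  "increments": [
    [[0,0,0,0.2,0,0,-1],[0,0,0,0.5,0,0,-1],[0,0,0,0.8,0,0,-1],[0,0,0,1.1,0,0,-1],[0,0,0,1.3,0,0,-1]]
  ]
}}

```text
t: 16.75
tcp_pos: [0.5997, 0.2231, 0.0859]
tcp_rot: [0.001, 0.669, 0.743, -0.001]
wrist_force: [-1.8, -8.6, 3.7]
gripper_width: 0.144
```

Run:
```python
from plan import *
st()
b=robot.get_image('side')
I=cv2.resize(b['image'][195:305,225:325,::-1],None,fx=5,fy=5,interpolation=2);cv2.imwrite('pics/s3.png',I)
```

```text
t 16.75 p [0.5997 0.2231 0.0859] psi 1.674725139271924 zax [ 0.0001 -0.0017 -1.    ] F [-1.7693 -8.6464  3.6565] T [-1.6402  0.1478  0.0873] g 0.144
```

View pics/s3.png

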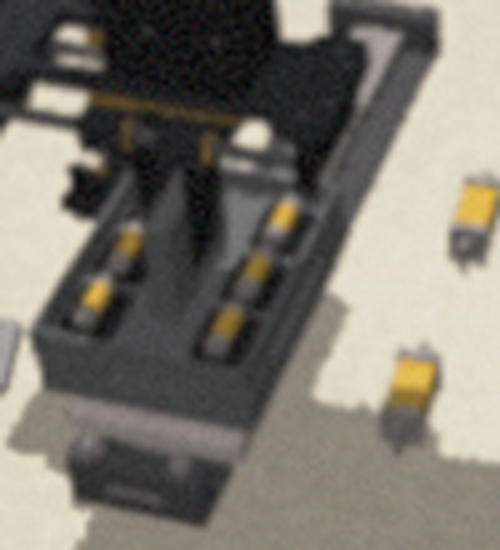

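Not at the stop yet, with Fy still at about 9 N of friction. Creeping on in small steps.

Emit:
{"method": "carry_out", "body": {
  "increments": [
    [[0,0,0,0.1,0,0,-1],[0,0,0,0.25,0,0,-1],[0,0,0,0.4,0,0,-1],[0,0,0,0.5,0,0,-1]]
  ]
}}

```text
t: 17.3
tcp_pos: [0.5991, 0.228, 0.0859]
tcp_rot: [0.001, 0.669, 0.743, -0.001]
wrist_force: [-0.8, -9.2, 4.7]
gripper_width: 0.145
```

Emit:
{"method": "carry_out", "body": {
  "increments": [
    [[0,0,0,0.1,0,0,-1],[0,0,0,0.25,0,0,-1],[0,0,0,0.4,0,0,-1],[0,0,0,0.4,0,0,-1]]
  ]
}}

```text
t: 17.8
tcp_pos: [0.5987, 0.2321, 0.0858]
tcp_rot: [0.001, 0.669, 0.743, -0.001]
wrist_force: [-2.8, -8.0, 3.6]
gripper_width: 0.145
```

Emit:
{"method": "carry_out", "body": {
  "increments": [
    [[0,0,0,0.1,0,0,-1],[0,0,0,0.25,0,0,-1],[0,0,0,0.4,0,0,-1],[0,0,0,0.4,0,0,-1]]
  ]
}}

```text
t: 18.3
tcp_pos: [0.5985, 0.2339, 0.0859]
tcp_rot: [0.001, 0.669, 0.743, -0.002]
wrist_force: [-0.1, -22.5, 5.3]
gripper_width: 0.141
```

Run:
```python
from plan import *
st()
b=robot.get_image('side')
I=cv2.resize(b['image'][195:305,225:325,::-1],None,fx=5,fy=5,interpolation=2);cv2.imwrite('pics/s4.png',I)
```

```text
t 18.3 p [0.5985 0.2339 0.0859] psi 1.674899530082268 zax [-0.0004 -0.0045 -1.    ] F [ -0.096  -22.4712   5.3454] T [-3.867  -0.0707  0.1098] g 0.141
```

View pics/s4.png

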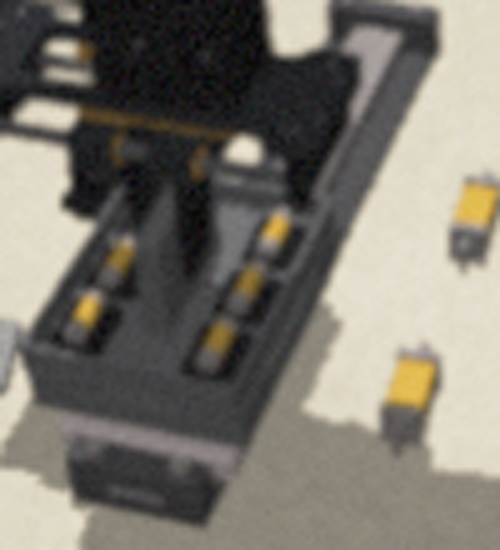

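Emit:
{"method": "carry_out", "body": {
  "increments": [
    [[0,0,0,-0.12,0,-0.02,-1],[0,0,0,-0.22,0,-0.03,-1],[0,0,0,-0.22,0,-0.03,-1]]
  ]
}}

```text
t: 18.73
tcp_pos: [0.5985, 0.2336, 0.0859]
tcp_rot: [0.001, 0.669, 0.743, -0.001]
wrist_force: [-0.9, -10.0, 0.8]
gripper_width: 0.143
```

Emit:
{"method": "carry_out", "body": {
  "increments": [
    [[0,0,0,-0.08,0,0,-1],[0,0,0,-0.13,0,0,-1],[0,0,0,-0.13,0,0,-1]]
  ]
}}

```text
t: 19.1
tcp_pos: [0.5986, 0.2334, 0.0858]
tcp_rot: [0.0, 0.669, 0.743, -0.0]
wrist_force: [-0.6, -4.9, 1.4]
gripper_width: 0.149
```

Emit:
{"method": "carry_out", "body": {
  "increments": [
    [[0,0,0,-0.06,0,0,-1],[0,0,0,-0.06,0,0,-0.6],[0,0,0,-0.06,0,0,-0.4],[0,0,0,-0.06,0,0,-0.2],[0,0,0,-0.06,0,0,-0.1],[0,0,0,-0.06,0,0,-0.1]]
  ]
}}

```text
t: 19.85
tcp_pos: [0.5987, 0.233, 0.0858]
tcp_rot: [0.0, 0.669, 0.743, -0.0]
wrist_force: [0.2, 0.6, 0.4]
gripper_width: 0.446
```

Run:
```python
from plan import *
st()
b=robot.get_image('side')
I=cv2.resize(b['image'][195:305,225:325,::-1],None,fx=5,fy=5,interpolation=2);cv2.imwrite('pics/s5.png',I)
```

```text
t 19.85 p [0.5987 0.233  0.0858] psi 1.674529142610365 zax [ 0.0001 -0.0001 -1.    ] F [0.1522 0.6307 0.4335] T [ 0.0064 -0.1218 -0.0085] g 0.446
```

View pics/s5.png

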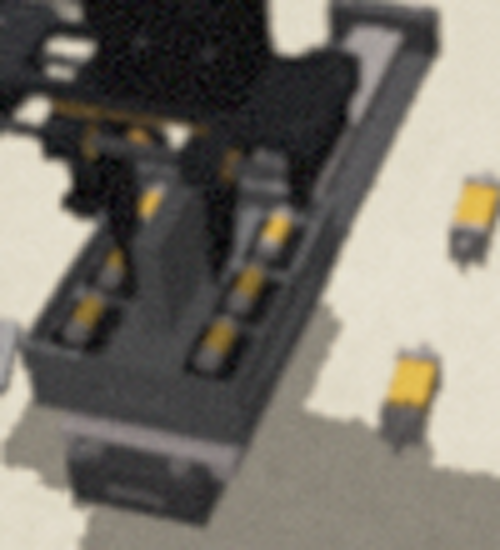

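The fingers are clear of the rib and no force is left. Going straight up, then back for a clear view.

Emit:
{"method": "carry_out", "body": {
  "increments": [
    [[0,0,0,0,0,-1,-0.1],[0,0,0,0,0,-3,-0.1],[0,0,0,0,0,-6,-0.1],[0,0,0,0,0,-10,-0.1],[0,0,0,-4,0,-13,-0.1],[0,0,0,-10,0,-13,-0.1],[0,0,0,-16,0,-13,-0.1],[0,0,0,-22,0,-13,-0.1],[0,0,0,-26,0,-13,-0.1],[0,0,0,-26,0,-13,-0.1]]
  ]
}}

```text
t: 21.15
tcp_pos: [0.6257, -0.0282, 0.2164]
tcp_rot: [0.0, 0.671, 0.742, 0.0]
wrist_force: [-0.3, 0.2, -0.5]
gripper_width: 0.451
```

Run:
```python
from plan import *
from fz import *
st()
a=robot.get_image('top');b=robot.get_image('side')
for z in (.048,.06): print(z,fitf(b,(195,285,225,300),z,[.5985,.2305,.104]), fitf(a,(140,215,170,262),z,[.5985,.2305,.104]))
cv2.imwrite('pics/f.png',np.hstack([cv2.resize(a['image'][130:230,160:260,::-1],None,fx=4,fy=4,interpolation=2),cv2.resize(b['image'][205:305,225:325,::-1],None,fx=4,fy=4,interpolation=2)]))
cv2.imwrite('pics/ff.png',a['image'][:,:,::-1])
```

```text
t 21.15 p [ 0.6257 -0.0282  0.2164] psi 1.6710586204700648 zax [ 0.0007 -0.0004 -1.    ] F [-0.2956  0.2404 -0.5291] T [ 0.0185 -0.0977 -0.0022] g 0.451
0.048 (array([0.6   , 0.2295, 0.112 ]), array([[-0.1594, -0.0227],
       [-0.2724, -0.0162],
       [ 0.557 ,  0.5201],
       [ 0.1006, -0.0601],
       [-0.0212, -0.1969],
       [-0.191 , -0.1878]]), 6) (array([0.5998, 0.2305, 0.1037]), array([[-0.065 , -0.1102],
       [ 0.0157, -0.0987],
       [-0.0375, -0.118 ],
       [-0.0083,  0.0666],
       [ 0.0174,  0.0922],
       [ 0.0764,  0.1627]]), 6)
0.06 (array([0.5929, 0.2406, 0.1118]), array([[-0.4993,  0.0961],
       [-0.4883, -0.0841],
       [ 0.4524,  0.2858],
       [ 0.2235,  0.1583],
       [ 0.2025, -0.1771],
       [ 0.1221, -0.3445]]), 6) (array([0.5975, 0.2284, 0.1037]), array([[-0.2221, -0.2228],
       [ 0.0063, -0.2253],
       [ 0.1011, -0.2586],
       [-0.1495,  0.2046],
       [ 0.026 ,  0.216 ],
       [ 0.2352,  0.2724]]), 6)
```

View pics/f.png

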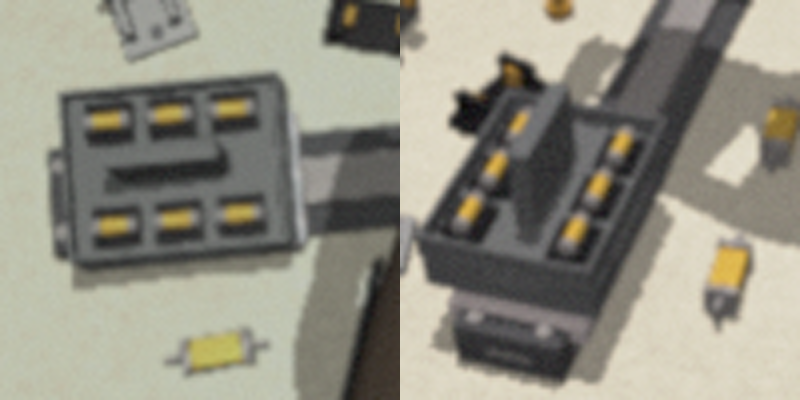

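View pics/ff.png

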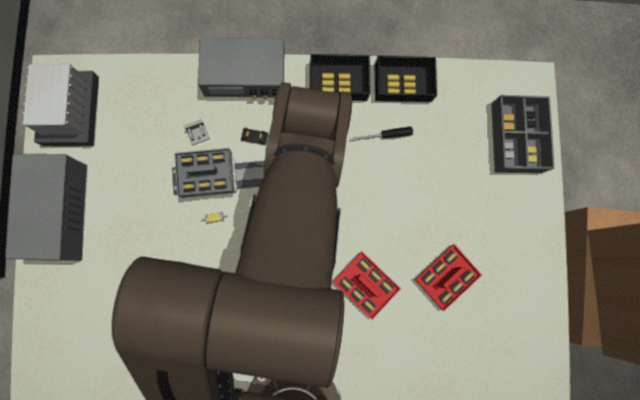

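```bash
python3 -c "
from plan import *
st();print(robot.sense()['qd']);print(robot.finish_job())"
```

```text
t 21.25 p [ 0.6255 -0.0256  0.2163] psi 1.673674274400013 zax [ 0.0004  0.0001 -1.    ] F [-0.0743  1.3705 -0.2459] T [-0.0555 -0.0969  0.0379] g 0.447
[ 0.026  -0.0015  0.0046  0.0011 -0.0032  0.0009]
the job is handed in; nothing more can be done
None
```

I lifted the grey tray by its rib, found the sockets by feel and seated it. I then slid the jig block to the left stop, let go, backed away and handed the job in at about 21 s. No verdict was reported.

- **Finding the sockets:** The first few touches landed on the rims, with about 9 to 17 N of contact force. I re-measured the held tray against the sockets in the side picture, shifted about 2 to 3 mm each way, and the lugs dropped in freely. The tray came down the full 12 mm and rested at about 5 to 6 N.
- **Sliding:** The block moved at its normal friction of about 9 N. The push rose to about 22 N and motion stopped, which I took as the end stop. I eased the push off before opening the fingers.
- **Last checks:** The two cameras agreed on the tray's position to about 1 mm only when I assumed the seated height. Its yaw was 0.104 rad from the top camera, the same as the rail, and 0.112 rad from the side. In the pictures the block sits against the stop.
- **Not settled:** The jig position can't be read directly, so "at the stop" rests on the force rise and the pictures. The bystanders in view looked undisturbed, but I didn't measure them. The arm was still settling slightly, at about 0.03 rad/s, well clear of everything when I handed in.

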